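# Closing the last tile joint in a box lid

### The arm

A 7-joint arm with a two-finger parallel gripper is mounted at the origin on the work surface. World frame = base frame: x ahead of the robot, y to its left, z up, the work surface at z = 0. Lengths are in m, angles in rad, forces in N, time in s.
With the tool pointing down it reaches from about 0.35 to 0.9 m from the base axis. Payload 8.1 kg.
Tool frame: the origin (TCP) lies at the very end of the fingers, on their centre line; the grasp point (between the pads) lies grip_point_offset behind it (grip_point_offset is the distance from the TCP to the grasp point, in m); z points along the fingers, y is the direction in which the jaws open and shut (so a half turn about z gives the same grasp; the last joint's range is limited). The gripper opens to 92 mm and grips with 3 to 60 N. Pads are 19 mm wide; open, the fingers measure 130 mm over their backs; the gripper's body (75 mm by 190 mm) begins 47 mm behind the grasp point.
Start: joints at [1.047, 0.434, 0.025, 1.573, -0.012, 1.134, -0.075], TCP at [0.255, -0.571, 0.189] pointing down, gripper open.
Joint ranges: [-2.62, 2.62], [-0.44, 2.09], [-1.27, 1.32], [0.08, 2.57], [-1.32, 4.46], [0.12, 2], [-2.74, 2.74]. Speed limits (rad/s): [2.22, 2.22, 3.01, 3.01, 3.14, 3.14, 3.14].

### API

Orientations are given as a rotation vector (axis times angle).
In Python, from cell import * gives the robot as it stands.
- The arm moves only by the tool drive_tool, never from a script. Its argument "increments" is a list of rows, each an object of numbers: "grip": the gripper's target within -1 to 1 (shut at 1, half-way at 0, fully open at -1); "tx", "ty", "tz": the shift along the world's x, y, z normalised to -1 to 1, where 1 is 400 mm; "turn": the turn about the world's z normalised to -1 to 1, where 1 is 60 degrees. In form: [{"grip": .., "tx": .., "ty": .., "tz": .., "turn": ..}, ...]. A call has 1 to 20 rows; each row is the pose to reach, as a shift and turn from the pose measured when the call began; what a row does not reach only later rows make up. A row lasts 1/10 s, in which the tool goes at most 50 mm and 8.59 degrees, less where a joint would pass 70% of its speed; a pose out of reach is approached as far as the arm can. A call with a number of a shift or a turn outside -1 to 1 is refused whole. A call with a gripper value outside its range is refused whole. The fingers move at their own pace and stop on an object; "newtons" is the grip in N (left out, the last holds). Time passes only in rows, so rows that repeat a pose let the fingers close. It gives the time, the measured TCP pose, the force and the opening at its end, in the units of the state.
- observe(): the state, without advancing time (a new reading comes with each control period).
- get_image(name): name is "side" or "top" or "wrist"; returns the picture (420x560x3 uint8, red, green, blue); there is no depth.
- camera_info(name): a dict with "fx", "fy", "cx", "cy" (pixels), "eye" and "rotation" of the camera in the world; the wrist camera has in their place "hand_eye" (4x4, takes a point from camera to tool coordinates, whose origin is the TCP and whose axes are the flange's). Camera axes: x right, y down, z forward; pixel columns grow to the right and rows downward; lengths in m; the calibration is good to about 2 mm. A picture is of the moment at which its call begins: read the wrist's pose just before it. camera_info takes no time and is no camera call.
- sign_off(): hands the job in, once; it reports no verdict.
The state is a dict: "clock": time; "joints": joint angles; "dq": joint speeds; "joint_efforts": joint torques, N m; "position": TCP position; "ee_rot": TCP orientation; "force": force on the tool from outside, world axes, zero at the start; "ft_torque": the same for the moment, N m; "width": opening from 0.0 (shut) to 1.0 (fully open).
Only numpy, scipy, OpenCV 4.12 (cv2) and the standard library are available. Lean on these libraries where they do the work, as an engineer would, in place of code of your own. Each camera call takes 0.05 s, during which the arm holds its last target. There are 200 camera calls.

### The job

First mist the open glue joint: press the activator bottle's pump cap briefly right down and let it come back up. Then take the thin beech setting block, lower it without forcing into the gap between the loose tile and the lid's end rail, where that gap is wide enough, slide it to the middle of the tile's edge and push the tile with it until its whole edge is flush against the tile already set. Finish while still holding the block there, upright and down on the lid's floor, keeping the tile pressed flush with a light steady push of about a kilogram and the gripper itself clear of the tile; leave the other things on the bench alone.

Things in the scene. Friction and masses are not known exactly. Their poses are not given: they have to be found in the camera images.
- lid: Dark wooden box lid face up on a fixed plywood board. Origin: on the bench under its middle; x along the row of tiles, y across, z up. Recess: floor at z = 15 mm, x -85.5 to 85.5, y -53.5 to 53.5 mm; rails round it 14 mm wide, tops at z = 25; all outside is lower. From -x to +x: end rail, gap, loose tile, joint, two set tiles (x -14.5 to 85.5). With the tile flush the gap is x -85.5 to -64.5 mm.
- set_tile: The two marble tiles already glued in the lid, each 50 (along the row) x 100 x 8 mm, tops 23 mm above the bench; fixed. Same origin and axes as the lid. Their free edge, which the loose tile must meet, is the plane x = -14.5 mm.
- set_edge (a point): Middle of the free edge of the tiles already set, half-way up (19 mm above the bench); axes as the lid.
- tile_mid (a point): Centre of the loose marble tile, 50 (own x) x 100 (own y) x 8 mm, 110 g, free to slide on the recess floor, 3.5 mm play to each side rail. Flush: at x = -39.5 mm in the lid's frame, square. Starts 6 to 7.5 mm short and up to 0.12 rad askew either way, so the gap behind it tapers: fully askew 19-21 mm at one end, 7-9 at the other; square 13.5-15. Chips if the block presses it over 40 N.
- spacer_mid (a point): Centre of the beech setting block to use: 12 mm thick (own x), 36 mm long (own y), 40 mm tall, about 25 g, lower edges eased by 0.5 mm; loose, standing on its 12 x 36 mm foot on the bench. Down on the lid's floor this point is 35 mm above the bench and the block stands 30 mm above the rails.
- nozzle (a joint): Stroke of the pump cap in m: 0 up, 0.006 fully down. Sprung: it starts to move at about 3 N, is fully down at about 8 N and comes up by itself.
- nozzle_top (a point): Middle of the top of the white pump cap, 19 mm across, 137 mm above the bench when up, on an aluminium bottle 42 mm across in a fixed holder (84 mm across, 14 mm high) beside the lid. A thin spout leaves the cap along this point's -y, dropping to 52 mm out, 88 mm above the bench, towards the open joint. Pressed straight down.
- thick_block: Bystander: beech block like the setting block but 24 mm thick (own x), 36 mm long, 40 mm tall, standing on the bench; too thick for the gap. Origin: middle of its foot.
- wedge: Bystander: beech wedge lying on the bench, 70 mm long (own x), 22 mm wide, 16 mm high tapering to 3 mm. Origin: middle of its underside.
- tin: Bystander: rectangular yellow tin, 45 x 75 mm, 115 mm high with its screw cap, 400 g. Origin: middle of its underside.
- tape_roll: Bystander: roll of masking tape lying flat, 100 mm across, 24 mm high. Origin: middle of its underside.

How it is judged:
By the outcome, as a careful person would: the job done as asked, in the order asked, and still so for the second after the job is handed in, while the arm keeps its last pose, push and grip.
It also fails if it takes over 59 s, if anything falls off the work surface, if the arm or the gripper's body presses on something with over 40 N, if the wrist force passes 120 N, or if a joint passes its speed limit or range.

## Working session

There is one attempt and no reset: what is moved stays moved. The work goes in short steps, Python scripts to look and compute and a tool call to move; the robot and the scene stay as the last step left them, time stands still between calls to the robot, and variables do not carry over. Pictures are saved under pics/ and viewed, about 8 in all and at most 12, crops included, and the job is handed in when it is done.

Besides the shell and the picture viewer there is one more tool, called after "Call:" as name([rows], argument=value, ...), one row to a line, values as JSON. drive_tool: Moves the arm, as the interface text tells. Its arguments: {"type":"object","properties":{"increments":{"type":"array","items":{"type":"object","properties":{"grip":{"type":"number"},"tx":{"type":"number"},"ty":{"type":"number"},"tz":{"type":"number"},"turn":{"type":"number"}}}},"newtons":{"type":"number"}},"required":["increments"]}

```bash
mkdir -p pics; cat > h.py <<'E'
from cell import *
import numpy as np, cv2
from scipy.spatial.transform import Rotation as R
E
python3 - <<'E'
from h import *
s=observe(); print(s)
for n in("side","top","wrist"): print(n,camera_info(n))
try: print(grip_point_offset)
except Exception as e: print(e)
for n in("top","side"): 
    im=get_image(n); cv2.imwrite(f"pics/{n}0.png",im[:,:,::-1])
E
```

```text
{'clock': 0.0, 'joints': array([ 1.04741102,  0.43520017,  0.02499058,  1.57409497, -0.01161194,
        1.13399306, -0.07510451]), 'dq': array([-6.00712450e-04, -3.18414844e-03, -1.16951358e-03, -4.68506894e-04,
       -4.32609896e-05, -1.02859792e-03,  4.21208165e-04]), 'joint_efforts': array([ 6.02489454e-04, -6.67843151e+01,  9.85906497e-01, -3.14461613e+01,
       -6.03019260e-02,  4.30838345e-02,  1.17290519e-04]), 'position': array([ 0.2550045 , -0.56999142,  0.18856021]), 'ee_rot': array([-3.07089965e+00, -6.55646710e-01,  7.16851046e-04]), 'force': array([-0.07921909,  0.16254768,  0.00450969]), 'ft_torque': array([0.04444913, 0.05878301, 0.03220086]), 'width': 1.00251906219461}
side {'fx': 480.0935849732482, 'fy': 480.0935849732482, 'cx': 280.9465387203839, 'cy': 203.85475486430693, 'eye': array([ 0.35097226, -0.84947308,  0.63683448]), 'rotation': array([-2.10198377,  0.27545655, -0.14049996])}
top {'fx': 461.2960381907267, 'fy': 461.2960381907267, 'cx': 273.0628509533094, 'cy': 206.41976789899084, 'eye': array([0.50943981, 0.0263271 , 1.24891061]), 'rotation': array([-2.21098666,  2.17690333, -0.11133698])}
wrist {'fx': 315.2975927680196, 'fy': 315.2975927680196, 'cx': 283.88441303517243, 'cy': 207.60657319623482, 'hand_eye': array([[-2.19260263e-04, -9.63284858e-01, -2.68481347e-01,
         7.16232282e-02],
       [ 9.99999811e-01, -3.65623268e-04,  4.95152226e-04,
        -1.66040335e-04],
       [-5.75135669e-04, -2.68481188e-01,  9.63284756e-01,
        -1.96420841e-01],
       [ 0.00000000e+00,  0.00000000e+00,  0.00000000e+00,
         1.00000000e+00]])}
0.0188
```

View pics/top0.png

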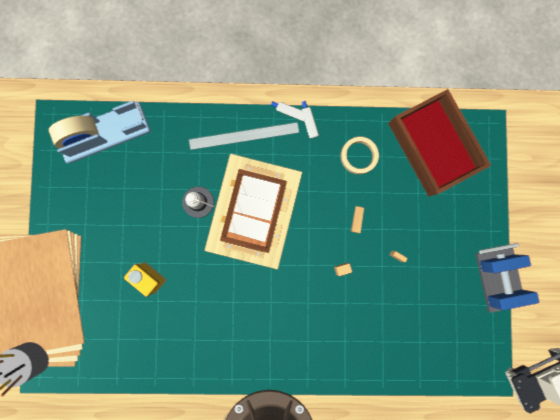

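View pics/side0.png

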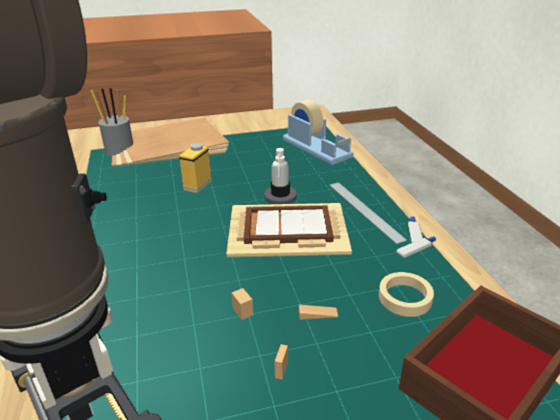

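The top view shows the cap near (197,201), the lid around (252,212), the thin block at (399,257), the thick block at (343,270) and the wedge at (357,219). The side view shows the thin block at (281,361) and the cap at (280,153). I'll enlarge these.

```bash
cat >> h.py <<'E'
def cam(n):
    c=camera_info(n); K=np.array([[c['fx'],0,c['cx']],[0,c['fy'],c['cy']],[0,0,1]])
    if n!='wrist': return K,R.from_rotvec(c['rotation']).as_matrix(),np.array(c['eye'])
    s=observe(); T=R.from_rotvec(s['ee_rot']).as_matrix(); H=c['hand_eye']
    return K,T@H[:3,:3],T@H[:3,3]+s['position']
def ray(C,uv):
    K,Rm,e=C; d=Rm@np.linalg.inv(K)@np.array([*uv,1.]); return e,d
def atz(C,uv,z):
    e,d=ray(C,uv); return e+d*(z-e[2])/d[2]
def tri(*obs):
    A=np.zeros((3,3));b=np.zeros(3)
    for C,uv in obs:
        e,d=ray(C,uv); d=d/np.linalg.norm(d); P=np.eye(3)-np.outer(d,d); A+=P;b+=P@e
    p=np.linalg.solve(A,b)
    res=[proj(C,p)-np.array(uv) for C,uv in obs]
    return p,np.round(res,1)
def proj(C,p):
    K,Rm,e=C; q=K@(Rm.T@(np.asarray(p)-e)); return q[:2]/q[2]
E
python3 - <<'E'
from h import *
t=cv2.imread("pics/top0.png");s=cv2.imread("pics/side0.png")
def c(im,x,y,w,h,k): return cv2.resize(im[y:y+h,x:x+w],None,fx=k,fy=k,interpolation=cv2.INTER_CUBIC)
a=np.vstack([np.hstack([c(t,170,150,140,125,4)[:,:400*0+560],c(t,380,240,40,125,4)[:500,:160]]),]) 
b=np.hstack([c(s,255,335,50,50,6),c(s,255,140,50,50,6)])
cv2.imwrite("pics/ct.png",a)
cv2.imwrite("pics/cs.png",b); print(a.shape,b.shape)
for n,uv,z in(("cap",(197,201),.137),("lid",(252,212),.02),("thin",(399,257),.04),("thick",(343,270),.04)): print(n,atz(cam("top"),uv,z))
print(tri((cam("top"),(399,257)),(cam("side"),(281,348))))
E
```

```text
(500, 720, 3) (300, 600, 3)
cap [0.60524052 0.18303796 0.137     ]
lid [0.58833438 0.05261976 0.02      ]
thin [ 0.47493933 -0.33549258  0.04      ]
thick [ 0.43914179 -0.18797866  0.04      ]
(array([ 0.47701712, -0.33374667,  0.04720733]), array([[ 0.2, -0.7],
       [-1.2,  0.1]]))
```

View pics/ct.png

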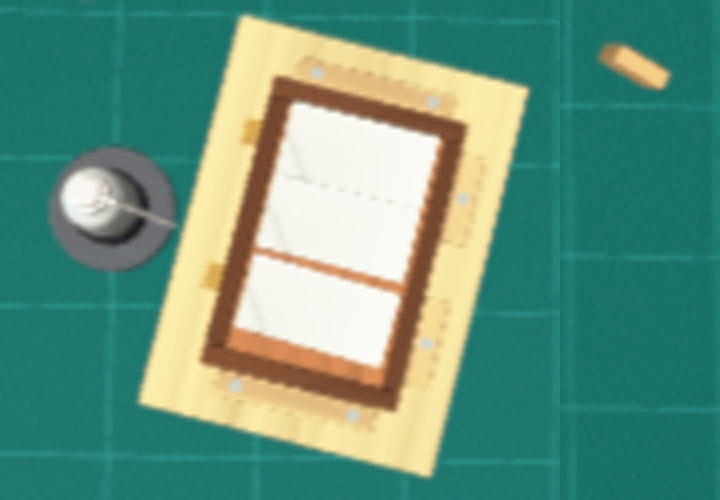

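View pics/cs.png

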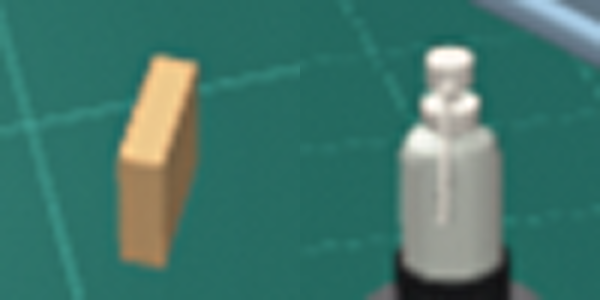

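The crops show the cap top at about (191,197.5) in the top image and (280,149.5) in the side image. The thin block's top face is centred at about (401,257) in the top image and (281.6,353) in the side image.

```bash
python3 - <<'E'
from h import *
T=cam("top");S=cam("side")
ct=lambda x,y:(170+(x+.5)/4-.5,150+(y+.5)/4-.5)
ck=lambda x,y:(380+(x-560+.5)/4-.5,240+(y+.5)/4-.5)
cs=lambda x,y:(255+(x+.5)/6-.5,335+(y+.5)/6-.5)
cc=lambda x,y:(255+(x-300+.5)/6-.5,140+(y+.5)/6-.5)
print("cap",tri((T,ct(83,192)),(S,cc(450,57))))
print("blk",tri((T,ck(645,67)),(S,cs(159.5,110))))
q=[atz(S,cs(*p),.04) for p in((155,57),(198,65),(165,165),(120,155))]
print(np.round(q,4)); m=np.mean(q,0); d=(q[0]+q[1]-q[2]-q[3]); print(m,np.degrees(np.arctan2(d[1],d[0])))
# lid outer rail corners (top z=.025): 
l=[atz(T,ct(*p),.025) for p in((277,78),(467,125),(395,410),(202,360))]
print(np.round(l,4)); print(np.mean(l,0),np.linalg.norm(l[0]-l[1]),np.linalg.norm(l[1]-l[2]))
ax=l[0]+l[1]-l[2]-l[3]; print("lid yaw",np.degrees(np.arctan2(ax[1],ax[0])))
s=observe(); print(R.from_rotvec(s['ee_rot']).as_matrix().round(3))
E
```

```text
cap (array([0.6140392 , 0.19879901, 0.1380033 ]), array([[ 0.1, -0.4],
       [-0.4,  0. ]]))
blk (array([ 0.47716813, -0.33975811,  0.04264689]), array([[ 0. , -0.2],
       [-0.3,  0. ]]))
[[ 0.4816 -0.3196  0.04  ]
 [ 0.4921 -0.3254  0.04  ]
 [ 0.475  -0.3555  0.04  ]
 [ 0.4645 -0.3493  0.04  ]]
[ 0.47829981 -0.33744729  0.04      ] 60.25969744434773
[[ 0.7023  0.0896  0.025 ]
 [ 0.6729 -0.0379  0.025 ]
 [ 0.4825  0.0074  0.025 ]
 [ 0.5136  0.1352  0.025 ]]
[0.59283538 0.04860724 0.025     ] 0.1308287530702936 0.19567739854979957
lid yaw -13.477841926586413
[[ 0.913  0.408 -0.001]
 [ 0.408 -0.913  0.001]
 [-0.    -0.001 -1.   ]]
```

Call:
drive_tool([
  {"grip": 1,"tx": 0.05,"ty": 0.11,"tz": 0},
  {"grip": 1,"tx": 0.1,"ty": 0.22,"tz": 0},
  {"grip": 1,"tx": 0.15,"ty": 0.33,"tz": 0},
  {"grip": 1,"tx": 0.2,"ty": 0.44,"tz": 0},
  {"grip": 1,"tx": 0.25,"ty": 0.55,"tz": 0},
  {"grip": 1,"tx": 0.3,"ty": 0.66,"tz": 0},
  {"grip": 1,"tx": 0.35,"ty": 0.77,"tz": 0},
  {"grip": 1,"tx": 0.4,"ty": 0.88,"tz": 0},
  {"grip": 1,"tx": 0.45,"ty": 0.96,"tz": 0},
  {"grip": 1,"tx": 0.45,"ty": 0.96,"tz": 0},
], newtons=30)

```text
invalid input
```

Call:
drive_tool([
  {"grip": 1.0,"tx": 0.1,"ty": 0.22,"tz": 0.0,"turn": 0.0},
  {"grip": 1.0,"tx": 0.2,"ty": 0.44,"tz": 0.0,"turn": 0.0},
  {"grip": 1.0,"tx": 0.3,"ty": 0.66,"tz": 0.0,"turn": 0.0},
  {"grip": 1.0,"tx": 0.45,"ty": 0.96,"tz": 0.0,"turn": 0.0},
  {"grip": 1.0,"tx": 0.45,"ty": 0.96,"tz": 0.0,"turn": 0.0},
  {"grip": 1.0,"tx": 0.45,"ty": 0.96,"tz": 0.0,"turn": 0.0},
  {"grip": 1.0,"tx": 0.45,"ty": 0.96,"tz": 0.0,"turn": 0.0},
  {"grip": 1.0,"tx": 0.45,"ty": 0.96,"tz": 0.0,"turn": 0.0},
  {"grip": 1.0,"tx": 0.45,"ty": 0.96,"tz": 0.0,"turn": 0.0},
  {"grip": 1.0,"tx": 0.45,"ty": 0.96,"tz": 0.0,"turn": 0.0},
], newtons=30)

```text
clock: 1.1
position: [0.4366, -0.1818, 0.1886]
ee_rot: [-3.068, -0.666, -0.0]
force: [0.2, -0.4, 0.3]
width: 0.179
```

Call:
drive_tool([
  {"grip": 1.0,"tx": 0.35,"ty": 0.73,"tz": 0.05,"turn": 0.0},
  {"grip": 1.0,"tx": 0.35,"ty": 0.73,"tz": 0.05,"turn": 0.0},
  {"grip": 1.0,"tx": 0.35,"ty": 0.73,"tz": 0.05,"turn": 0.0},
  {"grip": 1.0,"tx": 0.35,"ty": 0.73,"tz": 0.05,"turn": 0.0},
  {"grip": 1.0,"tx": 0.35,"ty": 0.73,"tz": 0.05,"turn": 0.0},
  {"grip": 1.0,"tx": 0.35,"ty": 0.73,"tz": 0.05,"turn": 0.0},
  {"grip": 1.0,"tx": 0.35,"ty": 0.73,"tz": 0.05,"turn": 0.0},
  {"grip": 1.0,"tx": 0.35,"ty": 0.73,"tz": 0.05,"turn": 0.0},
  {"grip": 1.0,"tx": 0.35,"ty": 0.73,"tz": 0.05,"turn": 0.0},
  {"grip": 1.0,"tx": 0.35,"ty": 0.73,"tz": 0.05,"turn": 0.0},
])

```text
clock: 2.1
position: [0.5763, 0.1079, 0.2082]
ee_rot: [-3.069, -0.663, 0.001]
force: [-0.4, 0.2, 0.3]
width: 0.003
```

```bash
python3 - <<'E'
from h import *
import pickle
C=cam("wrist"); im=get_image("wrist"); pickle.dump(C,open("w1.pkl","wb"))
cv2.imwrite("pics/w1.png",cv2.resize(im[:,:,::-1],None,fx=1.4,fy=1.4,interpolation=cv2.INTER_CUBIC))
print(observe()['position'],proj(C,[.614,.199,.137])*1.4, proj(C,[.593,.0486,.025])*1.4)
E
```

```text
[0.5763966  0.10795754 0.20835051] [282.19805737 167.095045  ] [467.19739175 263.22009805]
```

View pics/w1.png

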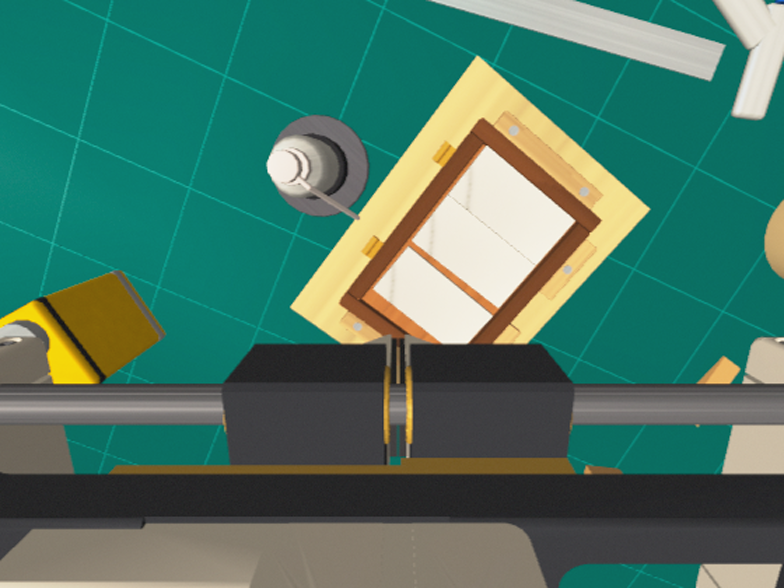

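The wrist view shows the cap top at about (286,165), close to the prediction of (282,167). The lid's near end is hidden behind the fingers.

```bash
python3 - <<'E'
from h import *
import pickle
W=pickle.load(open("w1.pkl","rb"));T=cam("top");S=cam("side")
ct=lambda x,y:(170+(x+.5)/4-.5,150+(y+.5)/4-.5)
cc=lambda x,y:(255+(x-300+.5)/6-.5,140+(y+.5)/6-.5)
w=lambda x,y:((x+.5)/1.4-.5,(y+.5)/1.4-.5)
print(tri((T,ct(83,192)),(S,cc(450,57)),(W,w(286,165))))
print(atz(W,w(286,165),.137),tri((S,cc(450,57)),(W,w(286,165))))
l=[atz(W,w(*p),.025) for p in((482,119),(602,220))]; print(l, np.linalg.norm(l[0]-l[1]))
d=l[0]-l[1]; print(np.degrees(np.arctan2(-d[0],d[1])))
E
```

```text
(array([0.61472488, 0.19829726, 0.13777802]), array([[ 0.3, -0.7],
       [-0.1,  0.2],
       [-1.7,  1.2]]))
[0.61607735 0.19753514 0.137     ] (array([0.61550371, 0.19748833, 0.1383515 ]), array([[ 0.3,  0. ],
       [-0.6,  0.7]]))
[array([0.70386354, 0.09140975, 0.025     ]), array([ 0.67422545, -0.03902612,  0.025     ])] 0.13376073067742403
-12.801581613516213
```

Call:
drive_tool([
  {"grip": 1.0,"tx": 0.097,"ty": 0.225,"tz": -0.03,"turn": 0.0},
  {"grip": 1.0,"tx": 0.097,"ty": 0.225,"tz": -0.06,"turn": 0.0},
  {"grip": 1.0,"tx": 0.097,"ty": 0.225,"tz": -0.1,"turn": 0.0},
  {"grip": 1.0,"tx": 0.097,"ty": 0.225,"tz": -0.14,"turn": 0.0},
  {"grip": 1.0,"tx": 0.097,"ty": 0.225,"tz": -0.16,"turn": 0.0},
  {"grip": 1.0,"tx": 0.097,"ty": 0.225,"tz": -0.17,"turn": 0.0},
  {"grip": 1.0,"tx": 0.097,"ty": 0.225,"tz": -0.17,"turn": 0.0},
])

```text
clock: 2.85
position: [0.6152, 0.1969, 0.1405]
ee_rot: [-3.07, -0.66, 0.001]
force: [0.1, 0.5, -0.3]
width: 0.007
```

Call:
drive_tool([
  {"grip": 1.0,"tx": 0.0,"ty": 0.0,"tz": -0.01,"turn": 0.0},
  {"grip": 1.0,"tx": 0.0,"ty": 0.0,"tz": -0.018,"turn": 0.0},
  {"grip": 1.0,"tx": 0.0,"ty": 0.0,"tz": -0.022,"turn": 0.0},
  {"grip": 1.0,"tx": 0.0,"ty": 0.0,"tz": -0.022,"turn": 0.0},
  {"grip": 1.0,"tx": 0.0,"ty": 0.0,"tz": -0.022,"turn": 0.0},
])

```text
clock: 3.35
position: [0.6152, 0.197, 0.1318]
ee_rot: [-3.07, -0.66, 0.001]
force: [-0.4, 0.1, -0.9]
width: 0.003
```

```bash
python3 - <<'E'
from h import *
C=cam("wrist"); print(observe()['force'],proj(C,observe()['position']))
a=get_image("side")[100:200,230:330,::-1];b=get_image("wrist")[150:290,180:400,::-1]
a=cv2.resize(a,(420,420),interpolation=cv2.INTER_CUBIC);b=cv2.resize(b,None,fx=1.7,fy=1.7,interpolation=cv2.INTER_CUBIC)
o=np.zeros((420,420+b.shape[1],3),np.uint8);o[:,:420]=a;o[:b.shape[0],420:]=b
cv2.imwrite("pics/p2.png",o)
E
```

```text
[-0.36365261  0.09957112 -0.87251552] [283.98918216 232.19848772]
```

View pics/p2.png

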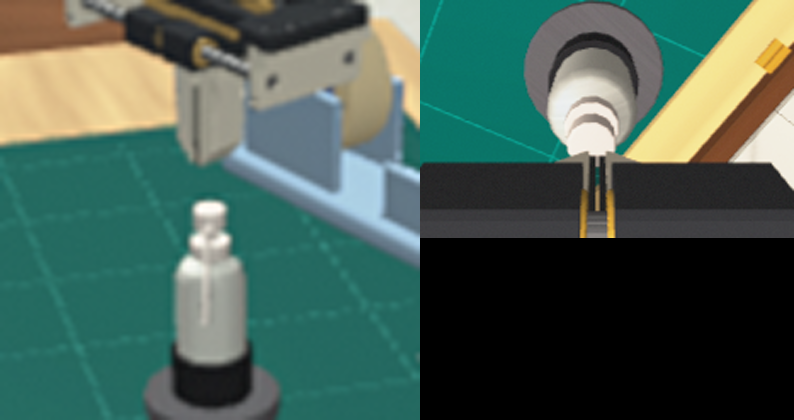

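```bash
python3 - <<'E'
from h import *
S=cam("side");W=cam("wrist");p=observe()['position']
f=lambda x,y:(230+x/4.2,100+y/4.2)
print("tcp in side crop",(proj(S,p)-[230,100])*4.2,"cap",(proj(S,[.615,.198,.137])-[230,100])*4.2)
g=lambda x,y:(180+(x-420)/1.7,150+y/1.7)
print("tip seen",tri((S,f(202,160)),(W,g(597,155))))
print("cap",tri((S,f(210,207)),(W,g(590,140))))
print("tcp wr crop",(proj(W,p)-[180,150])*1.7+[420,0], "cap in wr",(proj(W,[.615,.198,.137])-[180,150])*1.7+[420,0])
E
```

```text
tcp in side crop [209.4822831  216.95890523] cap [208.47073822 208.20797256]
tip seen (array([0.61682243, 0.20104272, 0.16464542]), array([[ 1.8,  0.5],
       [-5.7,  6.1]]))
cap (array([0.61612342, 0.19994125, 0.13686161]), array([[-0.1, -0. ],
       [ 0.3, -0.3]]))
tcp wr crop [596.78156541 139.73765686] cap in wr [594.01381308 144.06658711]
```

The fingertips sit about 30 mm above the reported TCP when shut and have not reached the cap. I'll lower gently and watch the force.

Call:
drive_tool([
  {"grip": 1.0,"tx": 0.0,"ty": 0.0,"tz": -0.02,"turn": 0.0},
  {"grip": 1.0,"tx": 0.0,"ty": 0.0,"tz": -0.04,"turn": 0.0},
  {"grip": 1.0,"tx": 0.0,"ty": 0.0,"tz": -0.04,"turn": 0.0},
])

```text
clock: 3.75
position: [0.6143, 0.1965, 0.114]
ee_rot: [-3.07, -0.661, 0.005]
force: [0.1, 0.2, -0.3]
width: 0.005
```

Call:
drive_tool([
  {"grip": 1.0,"tx": 0.0,"ty": 0.0,"tz": -0.01,"turn": 0.0},
  {"grip": 1.0,"tx": 0.0,"ty": 0.0,"tz": -0.015,"turn": 0.0},
  {"grip": 1.0,"tx": 0.0,"ty": 0.0,"tz": -0.015,"turn": 0.0},
])

```text
clock: 4.05
position: [0.614, 0.1964, 0.1075]
ee_rot: [-3.071, -0.661, 0.006]
force: [0.0, 0.2, 0.5]
width: 0.008
```

Call:
drive_tool([
  {"grip": 1.0,"tx": 0.0,"ty": 0.0,"tz": -0.01,"turn": 0.0},
  {"grip": 1.0,"tx": 0.0,"ty": 0.0,"tz": -0.01,"turn": 0.0},
])

```text
clock: 4.25
position: [0.6138, 0.1962, 0.103]
ee_rot: [-3.071, -0.661, 0.007]
force: [-0.8, 0.7, -0.5]
width: 0.009
```

Call:
drive_tool([
  {"grip": 1.0,"tx": 0.0,"ty": 0.005,"tz": -0.01,"turn": 0.0},
  {"grip": 1.0,"tx": 0.0,"ty": 0.005,"tz": -0.01,"turn": 0.0},
])

```text
clock: 4.45
position: [0.614, 0.1983, 0.0989]
ee_rot: [-3.071, -0.661, 0.006]
force: [-0.5, -0.8, 2.8]
width: 0.004
```

```bash
python3 - <<'E'
from h import *
o=observe();print(o['force'],o['position'])
a=get_image("side")[100:200,230:330,::-1];b=get_image("top")[150:250,140:240,::-1]
f=lambda a:cv2.resize(a,(400,400),interpolation=cv2.INTER_CUBIC)
cv2.imwrite("pics/p3.png",np.hstack([f(a),f(b)]))
S=cam("side")
for dz in(0,.02,.03): print(dz,(proj(S,o['position']+[0,0,dz])-[230,100])*4)
E
```

```text
[-0.49639538 -0.83116381  2.77471386] [0.61402472 0.1983297  0.09889304]
0 [197.62546292 253.8332267 ]
0.02 [197.23559064 224.89570565]
0.03 [197.03809625 210.23706379]
```

View pics/p3.png

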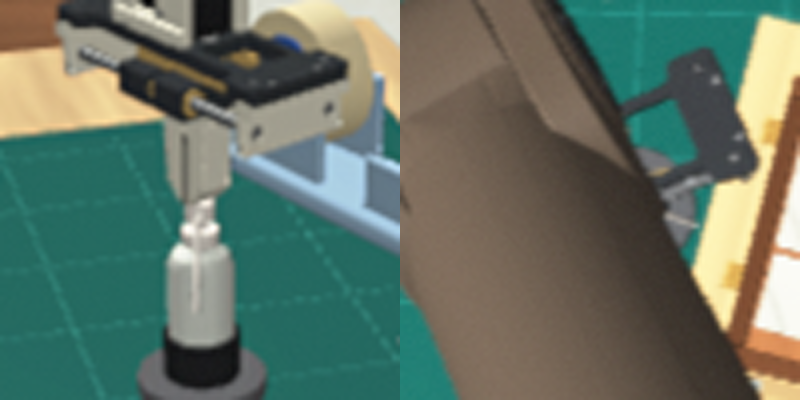

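Contact shows at 2.8 N with TCP z = 0.099, so the real tips sit about 37 mm above the reported TCP. Next is the press.

Call:
drive_tool([
  {"grip": 1.0,"tx": 0.0,"ty": 0.0,"tz": -0.008,"turn": 0.0},
  {"grip": 1.0,"tx": 0.0,"ty": 0.0,"tz": -0.015,"turn": 0.0},
  {"grip": 1.0,"tx": 0.0,"ty": 0.0,"tz": -0.017,"turn": 0.0},
])

```text
clock: 4.85
position: [0.6143, 0.1985, 0.0938]
ee_rot: [-3.071, -0.661, 0.005]
force: [-5.2, -2.9, 20.0]
width: 0.006
```

Call:
drive_tool([
  {"grip": 1.0,"tx": 0.0,"ty": 0.0,"tz": 0.03,"turn": 0.0},
  {"grip": 1.0,"tx": 0.0,"ty": 0.0,"tz": 0.1,"turn": 0.0},
  {"grip": 1.0,"tx": 0.0,"ty": 0.0,"tz": 0.2,"turn": 0.0},
  {"grip": 0.0,"tx": -0.1,"ty": -0.2,"tz": 0.22,"turn": 0.14},
  {"grip": -1.0,"tx": -0.2,"ty": -0.4,"tz": 0.22,"turn": 0.28},
  {"grip": -1.0,"tx": -0.28,"ty": -0.6,"tz": 0.22,"turn": 0.42},
  {"grip": -1.0,"tx": -0.3,"ty": -0.8,"tz": 0.22,"turn": 0.55},
  {"grip": -1.0,"tx": -0.3,"ty": -1.0,"tz": 0.22,"turn": 0.6},
  {"grip": -1.0,"tx": -0.3,"ty": -1.0,"tz": 0.22,"turn": 0.6},
  {"grip": -1.0,"tx": -0.3,"ty": -1.0,"tz": 0.22,"turn": 0.6},
  {"grip": -1.0,"tx": -0.3,"ty": -1.0,"tz": 0.22,"turn": 0.6},
  {"grip": -1.0,"tx": -0.3,"ty": -1.0,"tz": 0.22,"turn": 0.6},
])

```text
clock: 6.05
position: [0.4922, -0.2072, 0.1816]
ee_rot: [2.72, 1.568, -0.008]
force: [1.0, -0.4, -0.3]
width: 0.736
```

```bash
python3 - <<'E'
from h import *
import pickle
o=observe();print(o['force'],o['position'],R.from_rotvec(o['ee_rot']).as_matrix()[:,1],o['joints'].round(2))
C=cam("wrist"); im=get_image("wrist"); pickle.dump(C,open("w2.pkl","wb"))
cv2.imwrite("pics/w2.png",im[:,:,::-1])
t=get_image("top");cv2.imwrite("pics/top2.png",t[:,:,::-1]);s=get_image("side");cv2.imwrite("pics/side2.png",s[:,:,::-1])
a=cv2.imread("pics/side0.png")[140:190,255:305].astype(int);b=s[140:190,255:305,::-1].astype(int);print("cap diff",abs(a-b).max(2).mean(),abs(a-b).max())
b=t[150:275,170:310,::-1]
cv2.imwrite("pics/v2.png",np.hstack([im[:,:,::-1],cv2.resize(s[300:420,200:280,::-1],(240,360)).repeat(1,0) if 0 else cv2.resize(s[:,:,::-1],(240,180)).repeat(1,0)[:0].reshape(420,0,3) if 0 else cv2.resize(s[60:410,20:220,::-1],(240,420))]))
print(proj(C,[.477,-.338,.04]))
E
```

```text
[ 0.98299744 -0.44900425 -0.33342901] [ 0.49217498 -0.20724257  0.1815841 ] [ 0.86538294 -0.50110981 -0.00114893] [ 0.59  0.33 -0.38  1.78  0.14  1.06 -0.37]
cap diff 66.726 230
[328.09153469 285.93459748]
```

View pics/v2.png

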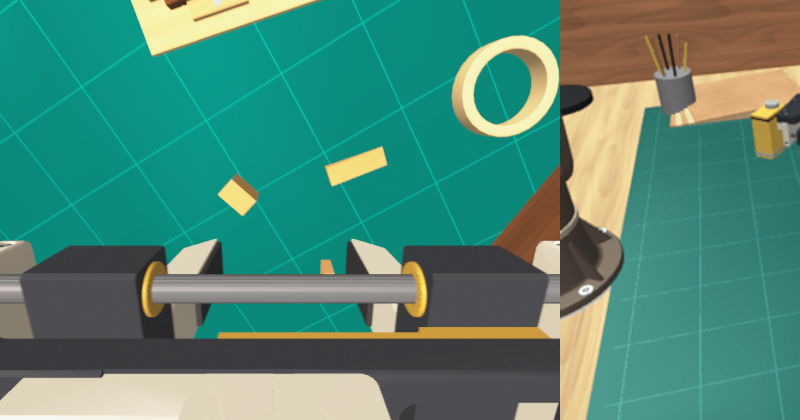

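The wrist view shows the thin block at about (327,268) between the open fingers, the thick block at (238,195), and the wedge at (356,166). I'll hover over the thin block and check.

Call:
drive_tool([
  {"grip": -1.0,"tx": -0.036,"ty": -0.1,"tz": -0.05,"turn": 0.0},
  {"grip": -1.0,"tx": -0.036,"ty": -0.2,"tz": -0.1,"turn": 0.0},
  {"grip": -1.0,"tx": -0.036,"ty": -0.327,"tz": -0.2,"turn": 0.0},
  {"grip": -1.0,"tx": -0.036,"ty": -0.327,"tz": -0.3,"turn": 0.0},
  {"grip": -1.0,"tx": -0.036,"ty": -0.327,"tz": -0.35,"turn": 0.0},
  {"grip": -1.0,"tx": -0.036,"ty": -0.327,"tz": -0.36,"turn": 0.0},
  {"grip": -1.0,"tx": -0.036,"ty": -0.327,"tz": -0.36,"turn": 0.0},
])

```text
clock: 6.9
position: [0.48, -0.3319, 0.0375]
ee_rot: [-2.717, -1.575, 0.004]
force: [-0.7, -0.2, 0.6]
width: 0.998
```

```bash
python3 - <<'E'
from h import *
import pickle
o=observe();print(o['position'],o['width'])
C=cam("wrist"); im=get_image("wrist"); pickle.dump(C,open("w3.pkl","wb"))
s=get_image("side"); t=get_image("top"); cv2.imwrite("pics/side3.png",s[:,:,::-1]); cv2.imwrite("pics/top3.png",t[:,:,::-1])
a=cv2.imread("pics/side0.png")[140:190,255:305].astype(int);b=s[140:190,255:305,::-1].astype(int);print("cap diff",abs(a-b).max(2).mean(),abs(a-b).max())
l=cv2.resize(t[195:260,205:295,::-1],None,fx=4.1,fy=4.1,interpolation=cv2.INTER_CUBIC)
k=cv2.resize(s[280:420,210:350,::-1],(369,300),interpolation=cv2.INTER_CUBIC)
r=np.zeros((420,369,3),np.uint8)
w=im[60:,130:430,::-1]
out=np.zeros((570,300+369,3),np.uint8); out[:360,:300]=w; out[:266,300:]=l[:266,:369]; out[266:566,300:]=k
cv2.imwrite("pics/v3.png",out)
print(proj(C,[.477,-.338,.04])-[130,60])
E
```

```text
[ 0.47999143 -0.33192598  0.03753313] 0.9977070576317905
cap diff 59.1908 206
[155.1207506  183.32991998]
```

View pics/v3.png

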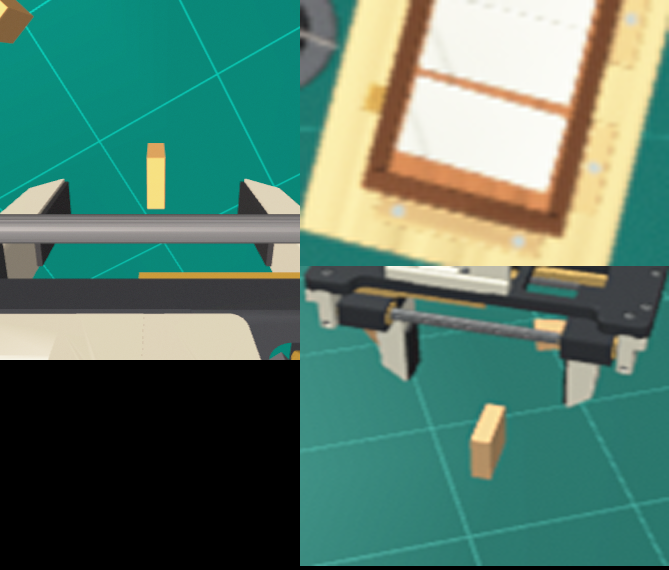

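The block is aligned with the jaws: its top face is centred at about (156,183) in the crop against a predicted (155,183). I'll descend and grip.

Call:
drive_tool([
  {"grip": -1.0,"tx": -0.006,"ty": -0.015,"tz": -0.05,"turn": 0.0},
  {"grip": -1.0,"tx": -0.006,"ty": -0.015,"tz": -0.1,"turn": 0.0},
  {"grip": -1.0,"tx": -0.006,"ty": -0.015,"tz": -0.13,"turn": 0.0},
  {"grip": -1.0,"tx": -0.006,"ty": -0.015,"tz": -0.145,"turn": 0.0},
  {"grip": -1.0,"tx": -0.006,"ty": -0.015,"tz": -0.145,"turn": 0.0},
  {"grip": 0.6,"tx": -0.006,"ty": -0.015,"tz": -0.145,"turn": 0.0},
  {"grip": 0.6,"tx": -0.006,"ty": -0.015,"tz": -0.145,"turn": 0.0},
  {"grip": 0.6,"tx": -0.006,"ty": -0.015,"tz": -0.145,"turn": 0.0},
  {"grip": 0.6,"tx": -0.006,"ty": -0.015,"tz": -0.145,"turn": 0.0},
  {"grip": 1.0,"tx": -0.006,"ty": -0.015,"tz": -0.145,"turn": 0.0},
  {"grip": 1.0,"tx": -0.006,"ty": -0.015,"tz": -0.145,"turn": 0.0},
  {"grip": 1.0,"tx": -0.006,"ty": -0.015,"tz": -0.145,"turn": 0.0},
  {"grip": 1.0,"tx": -0.006,"ty": -0.015,"tz": -0.145,"turn": 0.0},
], newtons=40)

```text
clock: 8.35
position: [0.4784, -0.3394, -0.0186]
ee_rot: [2.716, 1.573, -0.003]
force: [0.6, -0.2, -0.7]
width: 0.356
```

Call:
drive_tool([
  {"grip": 1.0,"tx": 0.0,"ty": 0.0,"tz": 0.0,"turn": 0.0},
  {"grip": 1.0,"tx": 0.0,"ty": 0.0,"tz": 0.0,"turn": 0.0},
  {"grip": 1.0,"tx": 0.0,"ty": 0.0,"tz": 0.0,"turn": 0.0},
  {"grip": 1.0,"tx": 0.0,"ty": 0.0,"tz": 0.0,"turn": 0.0},
  {"grip": 1.0,"tx": 0.0,"ty": 0.0,"tz": 0.0,"turn": 0.0},
])

```text
clock: 8.85
position: [0.4784, -0.3394, -0.0187]
ee_rot: [2.716, 1.574, -0.003]
force: [0.7, -0.0, 0.1]
width: 0.127
```

Gripped: the opening is 11.7 mm, and the foot sits at TCP z + 0.0187. I'll carry it beside the gap and look there.

Call:
drive_tool([
  {"grip": 1.0,"tx": 0.0,"ty": 0.0,"tz": 0.1,"turn": 0.0},
  {"grip": 1.0,"tx": 0.0,"ty": 0.0,"tz": 0.2,"turn": 0.0},
  {"grip": 1.0,"tx": 0.02,"ty": 0.1,"tz": 0.25,"turn": 0.0},
  {"grip": 1.0,"tx": 0.06,"ty": 0.2,"tz": 0.25,"turn": 0.1},
  {"grip": 1.0,"tx": 0.06,"ty": 0.32,"tz": 0.25,"turn": 0.2},
  {"grip": 1.0,"tx": 0.06,"ty": 0.44,"tz": 0.25,"turn": 0.278},
  {"grip": 1.0,"tx": 0.06,"ty": 0.56,"tz": 0.25,"turn": 0.278},
  {"grip": 1.0,"tx": 0.06,"ty": 0.68,"tz": 0.2,"turn": 0.278},
  {"grip": 1.0,"tx": 0.06,"ty": 0.8,"tz": 0.17,"turn": 0.278},
  {"grip": 1.0,"tx": 0.06,"ty": 0.83,"tz": 0.15,"turn": 0.278},
  {"grip": 1.0,"tx": 0.06,"ty": 0.83,"tz": 0.15,"turn": 0.278},
  {"grip": 1.0,"tx": 0.06,"ty": 0.83,"tz": 0.15,"turn": 0.278},
])

```text
clock: 10.05
position: [0.5024, -0.008, 0.0414]
ee_rot: [2.459, 1.951, -0.003]
force: [0.7, -0.5, 0.1]
width: 0.13
```

```bash
python3 - <<'E'
from h import *
import pickle
o=observe();print(o['position'],o['width'],R.from_rotvec(o['ee_rot']).as_matrix()[:,1])
C=cam("wrist"); im=get_image("wrist"); pickle.dump(C,open("w4.pkl","wb"))
cv2.imwrite("pics/w4raw.png",im[:,:,::-1])
s=get_image("side"); cv2.imwrite("pics/side4.png",s[:,:,::-1])
a=cv2.imread("pics/side0.png")[140:190,255:305].astype(int);b=s[140:190,255:305,::-1].astype(int);print("cap diff",abs(a-b).max(2).mean(),abs(a-b).max())
print(np.array([proj(C,[x,y,.02]) for x,y in((.5128,.0129),(.527,.0755))]))
cv2.imwrite("pics/w4.png",cv2.resize(im[:300,130:450,::-1],(640,600),interpolation=cv2.INTER_CUBIC))
E
```

```text
[ 0.50237563 -0.00799036  0.04136072] 0.13005298989228795 [ 9.73829963e-01 -2.27275804e-01  9.54815139e-04]
cap diff 35.8232 188
[[292.20469332 191.82041771]
 [292.27752463  95.68721179]]
```

View pics/w4.png

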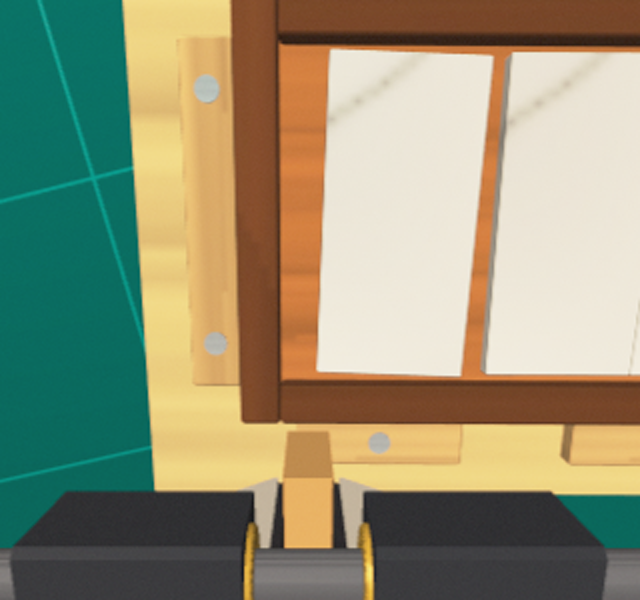

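The wrist view shows the rail's inner edge at u≈279, from v≈43 to v≈381. The tile's gap edge runs from (330,50) to (317,371), so the wide end is at +y, and the block is held upright at u≈308.

```bash
cat >> h.py <<'E'
import pickle
def w4(x,y): return (130+(x+.5)/2-.5,(y+.5)/2-.5)
E
python3 - <<'E'
from h import *
C=pickle.load(open("pics/../w4.pkl","rb"))
P=lambda x,y,z:atz(C,w4(x,y),z)[:2]
pts={'in+y':(P(278.5,43.5,.025),(-85.5,53.5)),'in-y':(P(281,380.5,.025),(-85.5,-53.5)),'out-y':(P(243,421,.025),(-99.5,-67.5)),
'set-y':(P(485,373,.023),(-14.5,-50)),'set+y':(P(509,54,.023),(-14.5,50))}
W=np.array([v[0] for v in pts.values()])*1000; L=np.array([v[1] for v in pts.values()],float)
mw,ml=W.mean(0),L.mean(0); U,_,Vt=np.linalg.svd((L-ml).T@(W-mw)); M=(U@Vt).T
t=mw-M@ml; print("lid",t,np.degrees(np.arctan2(M[1,0],M[0,0])))
print("res",np.round(W-(L@M.T+t),1).tolist())
pickle.dump((M,t),open("lid.pkl","wb"))
tl=lambda p:np.round(M.T@(p*1000-t),1)
for q in((330,50),(317,371),(492,56),(462,375)): print("tile corner",q,tl(P(*q,.023)))
# block top/near foot: front face top edge z
for q in((284,477),(332,477),(287,432),(330,432)): print("blk",tl(P(*q,.0414+.0587-.0414 if q[1]==432 else .0414+.0587)))
o=observe(); print("tcp lid",tl(o['position'][:2]), "tool y yaw",-13.14)
E
```

```text
lid [593.57928208  49.79339144] -13.244662701755542
res [[-0.1, -2.0], [0.4, 1.4], [0.7, 0.8], [-0.2, 0.4], [-0.8, -0.5]]
tile corner (330, 50) [-69.6  50.3]
tile corner (317, 371) [-73.  -49.1]
tile corner (492, 56) [-20.3  48.7]
tile corner (462, 375) [-22.7 -50.4]
blk [-81.8 -58.2]
blk [-70.6 -58.2]
blk [-82.4 -60.1]
blk [-69.6 -60.1]
tcp lid [-74.9 -78.2] tool y yaw -13.14
```

Call:
drive_tool([
  {"grip": 1.0,"tx": 0.025,"ty": 0.1,"tz": 0.0,"turn": 0.0},
  {"grip": 1.0,"tx": 0.05,"ty": 0.2,"tz": 0.0,"turn": 0.0},
  {"grip": 1.0,"tx": 0.057,"ty": 0.267,"tz": 0.0,"turn": 0.0},
  {"grip": 1.0,"tx": 0.057,"ty": 0.267,"tz": -0.02,"turn": -0.005},
  {"grip": 1.0,"tx": 0.057,"ty": 0.267,"tz": -0.05,"turn": -0.005},
  {"grip": 1.0,"tx": 0.057,"ty": 0.267,"tz": -0.07,"turn": -0.005},
  {"grip": 1.0,"tx": 0.057,"ty": 0.267,"tz": -0.07,"turn": -0.005},
  {"grip": 1.0,"tx": 0.057,"ty": 0.267,"tz": -0.07,"turn": -0.005},
])

```text
clock: 10.95
position: [0.5253, 0.0964, 0.0133]
ee_rot: [2.468, 1.939, -0.004]
force: [0.1, 0.8, -0.8]
width: 0.123
```

```bash
python3 - <<'E'
from h import *
M,t=pickle.load(open("lid.pkl","rb"))
o=observe();print(o['position'],"lid",M.T@(o['position'][:2]*1000-t),o['force'])
y=R.from_rotvec(o['ee_rot']).as_matrix()[:,1];print(np.degrees(np.arctan2(y[1],y[0])))
C=cam("wrist"); im=get_image("wrist"); pickle.dump(C,open("w5.pkl","wb"))
cv2.imwrite("pics/w5raw.png",im[:,:,::-1])
cv2.imwrite("pics/w5.png",cv2.resize(im[120:290,190:390,::-1],None,fx=3.5,fy=3.5,interpolation=cv2.INTER_CUBIC))
E
```

```text
[0.52534669 0.09635019 0.01334233] lid [-77.0842656   29.68566287] [ 0.08160631  0.78280162 -0.80248334]
-13.680012929116222
```

View pics/w5.png

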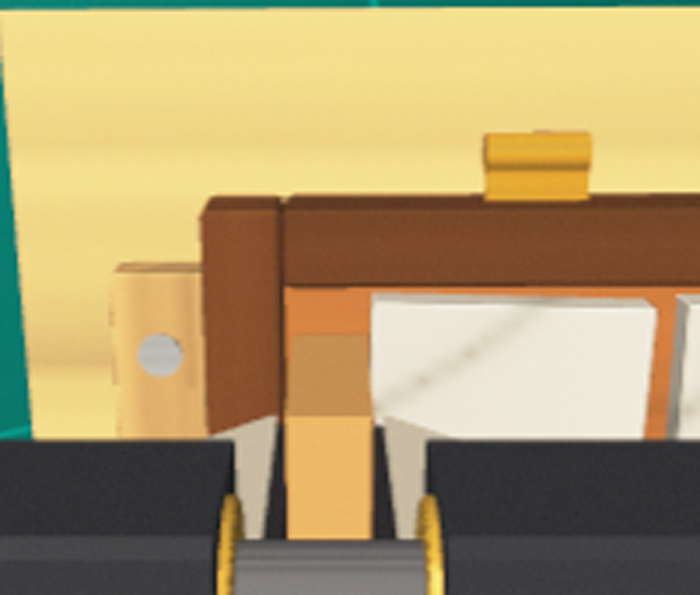

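The foot edge spans u≈292–368, between the rail at 283 and the tile corner at 371. I'll shift it about 0.75 mm toward the rail and turn it slightly toward the tile's slope before lowering.

Call:
drive_tool([
  {"grip": 1.0,"tx": -0.001,"ty": 0.004,"tz": 0.0,"turn": -0.007},
  {"grip": 1.0,"tx": -0.001,"ty": 0.004,"tz": 0.0,"turn": -0.007},
  {"grip": 1.0,"tx": -0.001,"ty": 0.004,"tz": 0.0,"turn": -0.007},
])

```text
clock: 11.3
position: [0.5254, 0.0984, 0.014]
ee_rot: [2.474, 1.93, -0.002]
force: [-0.3, -0.2, -0.3]
width: 0.129
```

```bash
cat > st.py <<'E'
from h import *
M,t=pickle.load(open("lid.pkl","rb"))
o=observe();y=R.from_rotvec(o['ee_rot']).as_matrix()[:,1]
print("lid",(M.T@(o['position'][:2]*1000-t)).round(2),"z",o['position'][2].round(4),"F lid",(M.T@o['force'][:2]).round(1),o['force'][2].round(1),"yaw",np.degrees(np.arctan2(y[1],y[0])).round(2),"w",round(o['width'],3),"t",o['clock'])
E
python3 st.py
```

```text
lid [-77.48  31.69] z 0.014 F lid [-0.3 -0.3] -0.3 yaw -14.08 w 0.129 t 11.3
```

Call:
drive_tool([
  {"grip": 1.0,"tx": -0.001,"ty": 0.0,"tz": -0.01,"turn": 0.0},
  {"grip": 1.0,"tx": -0.001,"ty": 0.0,"tz": -0.018,"turn": 0.0},
  {"grip": 1.0,"tx": -0.001,"ty": 0.0,"tz": -0.025,"turn": 0.0},
  {"grip": 1.0,"tx": -0.001,"ty": 0.0,"tz": -0.028,"turn": 0.0},
])

```text
clock: 11.7
position: [0.5247, 0.0983, 0.0023]
ee_rot: [2.474, 1.93, -0.003]
force: [-0.8, -0.7, -0.1]
width: 0.129
```

```bash
python3 st.py
```

```text
lid [-78.16  31.48] z 0.0023 F lid [-0.6 -0.9] -0.1 yaw -14.07 w 0.129 t 11.7
```

Call:
drive_tool([
  {"grip": 1.0,"tx": 0.0,"ty": 0.0,"tz": -0.006,"turn": 0.0},
  {"grip": 1.0,"tx": 0.0,"ty": 0.0,"tz": -0.011,"turn": 0.0},
  {"grip": 1.0,"tx": 0.0,"ty": 0.0,"tz": -0.014,"turn": 0.0},
  {"grip": 1.0,"tx": 0.0,"ty": 0.0,"tz": -0.014,"turn": 0.0},
])

```text
clock: 12.1
position: [0.5247, 0.0983, -0.0035]
ee_rot: [2.474, 1.93, -0.003]
force: [-0.6, 0.5, 0.2]
width: 0.125
```

```bash
python3 st.py
```

```text
lid [-78.19  31.44] z -0.0035 F lid [-0.7  0.3] 0.2 yaw -14.07 w 0.125 t 12.1
```

Call:
drive_tool([
  {"grip": 1.0,"tx": 0.0,"ty": 0.0,"tz": -0.002,"turn": 0.0},
  {"grip": 1.0,"tx": 0.0,"ty": 0.0,"tz": -0.003,"turn": 0.0},
  {"grip": 1.0,"tx": 0.0,"ty": 0.0,"tz": -0.003,"turn": 0.0},
])

```text
clock: 12.4
position: [0.5248, 0.0983, -0.0037]
ee_rot: [2.474, 1.93, -0.003]
force: [-3.6, -1.4, 11.7]
width: 0.128
```

```bash
python3 st.py
```

```text
lid [-78.03  31.51] z -0.0037 F lid [-3.2 -2.2] 11.7 yaw -14.07 w 0.128 t 12.4
```

The floor contact is where predicted. Next I'll slide along the rail to the middle and square up.

Call:
drive_tool([
  {"grip": 1.0,"tx": -0.004,"ty": -0.02,"tz": 0.0,"turn": 0.002},
  {"grip": 1.0,"tx": -0.009,"ty": -0.04,"tz": 0.0,"turn": 0.006},
  {"grip": 1.0,"tx": -0.014,"ty": -0.06,"tz": 0.0,"turn": 0.01},
  {"grip": 1.0,"tx": -0.018,"ty": -0.079,"tz": 0.0,"turn": 0.014},
  {"grip": 1.0,"tx": -0.018,"ty": -0.079,"tz": 0.0,"turn": 0.014},
  {"grip": 1.0,"tx": -0.018,"ty": -0.079,"tz": 0.0,"turn": 0.014},
])

```text
clock: 13.0
position: [0.5176, 0.0658, -0.0037]
ee_rot: [2.46, 1.946, -0.004]
force: [0.9, -2.4, 3.3]
width: 0.124
```

```bash
python3 st.py
```

```text
lid [-77.62  -1.84] z -0.0037 F lid [ 1.4 -2.1] 3.3 yaw -13.3 w 0.124 t 13.0
```

Call:
drive_tool([
  {"grip": 1.0,"tx": 0.004,"ty": 0.0,"tz": 0.0,"turn": 0.0},
  {"grip": 1.0,"tx": 0.008,"ty": -0.001,"tz": 0.0,"turn": 0.001},
  {"grip": 1.0,"tx": 0.012,"ty": -0.001,"tz": 0.0,"turn": 0.001},
  {"grip": 1.0,"tx": 0.016,"ty": -0.002,"tz": 0.0,"turn": 0.001},
  {"grip": 1.0,"tx": 0.016,"ty": -0.002,"tz": 0.0,"turn": 0.001},
  {"grip": 1.0,"tx": 0.016,"ty": -0.002,"tz": 0.0,"turn": 0.001},
])

```text
clock: 13.6
position: [0.5241, 0.0656, -0.0037]
ee_rot: [2.459, 1.949, -0.003]
force: [-0.4, 1.7, 3.9]
width: 0.125
```

```bash
python3 st.py
```

```text
lid [-71.26  -0.56] z -0.0037 F lid [-0.8  1.6] 3.9 yaw -13.2 w 0.125 t 13.6
```

Call:
drive_tool([
  {"grip": 1.0,"tx": 0.0015,"ty": -0.0003,"tz": 0.0,"turn": 0.0},
  {"grip": 1.0,"tx": 0.003,"ty": -0.0007,"tz": 0.0,"turn": 0.0},
  {"grip": 1.0,"tx": 0.0045,"ty": -0.001,"tz": 0.0,"turn": 0.0},
  {"grip": 1.0,"tx": 0.0045,"ty": -0.001,"tz": 0.0,"turn": 0.0},
])

```text
clock: 14.0
position: [0.5251, 0.0655, -0.0037]
ee_rot: [2.459, 1.95, -0.005]
force: [-3.5, 0.6, 6.3]
width: 0.129
```

```bash
python3 st.py
```

```text
lid [-70.24  -0.42] z -0.0037 F lid [-3.6 -0.2] 6.3 yaw -13.17 w 0.129 t 14.0
```

Call:
drive_tool([
  {"grip": 1.0,"tx": 0.0015,"ty": -0.0003,"tz": 0.0,"turn": 0.0},
  {"grip": 1.0,"tx": 0.003,"ty": -0.0007,"tz": 0.0,"turn": 0.0},
  {"grip": 1.0,"tx": 0.003,"ty": -0.0007,"tz": 0.0,"turn": 0.0},
])

```text
clock: 14.3
position: [0.5251, 0.0654, -0.0037]
ee_rot: [2.459, 1.951, -0.007]
force: [-5.6, 0.7, 9.6]
width: 0.122
```

```bash
python3 st.py
```

```text
lid [-70.24  -0.46] z -0.0037 F lid [-5.6 -0.6] 9.6 yaw -13.14 w 0.122 t 14.3
```

Call:
drive_tool([
  {"grip": 1.0,"tx": 0.0025,"ty": -0.0006,"tz": 0.0005,"turn": 0.0},
  {"grip": 1.0,"tx": 0.005,"ty": -0.0012,"tz": 0.001,"turn": 0.0},
  {"grip": 1.0,"tx": 0.005,"ty": -0.0012,"tz": 0.001,"turn": 0.0},
  {"grip": 1.0,"tx": 0.005,"ty": -0.0012,"tz": 0.001,"turn": 0.0},
])

```text
clock: 14.7
position: [0.5252, 0.0655, -0.0037]
ee_rot: [2.46, 1.953, -0.011]
force: [-6.7, 1.5, 6.5]
width: 0.128
```

```bash
python3 st.py; python3 - <<'E'
from h import *
M,t=pickle.load(open("lid.pkl","rb"))
C=cam("wrist"); im=get_image("wrist")[:,:,::-1]; tp=get_image("top")[:,:,::-1]; s=get_image("side")[:,:,::-1]
cv2.imwrite("pics/fw.png",im);cv2.imwrite("pics/ft.png",tp);cv2.imwrite("pics/fs.png",s)
a=cv2.imread("pics/side0.png")[140:190,255:305].astype(int);b=s[140:190,255:305].astype(int);print("cap diff",abs(a-b).max(2).mean())
f=lambda i,k:cv2.resize(i,None,fx=k,fy=k,interpolation=cv2.INTER_CUBIC)
A=f(im[90:290,190:390],2.5); B=f(s[140:265,215:315],2.4)[:300,:240]; D=f(tp[190:270,200:300],2.4)
o=np.zeros((500,740,3),np.uint8);o[:,:500]=A;o[:300,500:740]=B;o[300:492,500:740]=D
cv2.imwrite("pics/f1.png",o)
for x,y,z in((-14.5,50,23),(-14.5,30,23),(-64.5,50,23),(-64.5,25,23)):
    w=M@[x,y]+t; print((x,y),(proj(C,[w[0]/1e3,w[1]/1e3,z/1e3])-[190,90])*2.5)
E
```

```text
lid [-70.17  -0.41] z -0.0037 F lid [-6.9 -0.1] 6.5 yaw -13.1 w 0.128 t 14.7
cap diff 40.7432
(-14.5, 50) [497.06798545 179.85065428]
(-14.5, 30) [488.59668098 270.40551938]
(-64.5, 50) [263.6063864  179.19223801]
(-64.5, 25) [262.22110174 291.42879199]
```

View pics/f1.png

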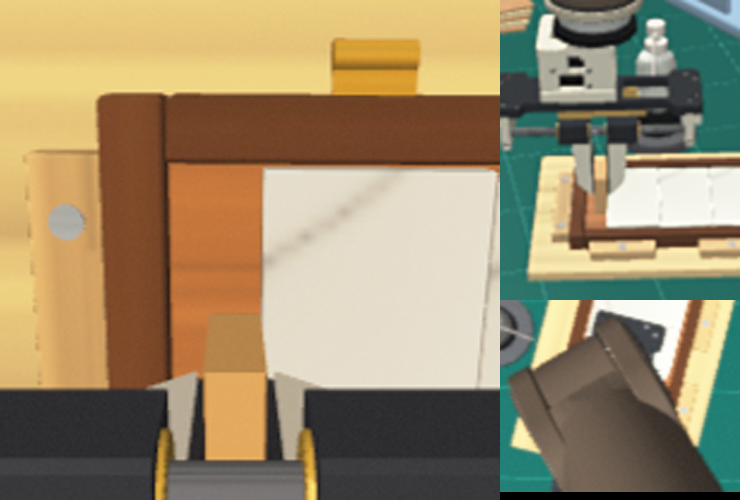

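Wrist crop: the tile's edge is at u≈263 against a predicted 263.6 for flush, and the joint is closed. The cap appears back up in the side crop. I'll check the seam and tilt numerically, then raise the push towards 10 N.

Call:
drive_tool([
  {"grip": 1.0,"tx": 0.006,"ty": -0.0014,"tz": 0.001,"turn": -0.001},
  {"grip": 1.0,"tx": 0.0075,"ty": -0.0018,"tz": 0.001,"turn": -0.001},
  {"grip": 1.0,"tx": 0.0075,"ty": -0.0018,"tz": 0.001,"turn": -0.001},
  {"grip": 1.0,"tx": 0.0075,"ty": -0.0018,"tz": 0.001,"turn": -0.001},
  {"grip": 1.0,"tx": 0.0075,"ty": -0.0018,"tz": 0.001,"turn": -0.001},
])

```text
clock: 15.35
position: [0.5252, 0.0654, -0.0037]
ee_rot: [-2.459, -1.952, 0.017]
force: [-10.2, 2.9, 10.0]
width: 0.128
```

```bash
python3 st.py; python3 - <<'E'
from h import *
M,t=pickle.load(open("lid.pkl","rb"))
print("tool z",R.from_rotvec(observe()['ee_rot']).as_matrix()[:,2])
S=cam("side"); s=get_image("side").astype(float).mean(2).astype(np.float32); s0=cv2.cvtColor(cv2.imread("pics/side0.png"),cv2.COLOR_BGR2GRAY).astype(np.float32)
def prof(im,x0,y):
    u=[]
    for x in np.arange(x0-9,x0+9.1,.5):
        w=M@[x,y]+t; u.append(proj(S,[w[0]/1e3,w[1]/1e3,.023]))
    u=np.array(u,np.float32); v=cv2.remap(im,u[:,0].reshape(1,-1),u[:,1].reshape(1,-1),cv2.INTER_LINEAR)[0]
    return round(float((np.percentile(v,80)-v).clip(0).sum()*.5)), round(float(v.min()))
for y in range(-45,46,15): print(y,"before",prof(s0,-14.5,y),"now",prof(s,-14.5,y),"set seam",prof(s,35.5,y))
E
```

```text
lid [-70.16  -0.44] z -0.0037 F lid [-10.6   0.5] 10.0 yaw -13.1 w 0.128 t 15.35
tool z [-0.00977919 -0.00520939 -0.99993861]
-45 before (735, 143) now (205, 229) set seam (79, 238)
-30 before (542, 149) now (66, 229) set seam (69, 228)
-15 before (559, 146) now (60, 230) set seam (48, 242)
0 before (536, 135) now (79, 240) set seam (70, 230)
15 before (601, 130) now (66, 238) set seam (57, 231)
30 before (633, 132) now (148, 220) set seam (75, 230)
45 before (910, 86) now (21, 242) set seam (70, 234)
```

```bash
python3 - <<'E'
from h import *
M,t=pickle.load(open("lid.pkl","rb"))
for i in range(12):
    get_image("side"); o=observe()
    if i%3==2: print(o['clock'],(M.T@o['force'][:2]).round(1),o['force'][2].round(1),(M.T@(o['position'][:2]*1000-t)).round(2),o['position'][2].round(4),round(o['width'],3))
E
```

```text
15.55 [-10.7   0.4] 10.9 [-70.17  -0.39] -0.0037 0.129
15.7 [-10.8  -0.8] 10.3 [-70.2   -0.47] -0.0037 0.128
15.85 [-9.7 -0.5] 10.3 [-70.18  -0.42] -0.0037 0.126
16.0 [-10.1  -0.3] 10.0 [-70.21  -0.43] -0.0037 0.13
```

Steady at about 10 N. I'll hand it in.

```bash
python3 -c "
from cell import *
print(sign_off())"
```

```text
the job is handed in; nothing more can be done
None
```

The job is handed in at about 16 s on the robot's clock, with the block still held against the tile.

**What I did:**
- **Mist:** I pressed the pump cap with the shut fingers up to about 20 N and lifted off. The later side view shows the cap up.
- **Block:** I gripped the thin setting block and lowered it at the gap's wide (+y) end. It met no resistance until the lid's floor.
- **Tile:** I slid the block along the rail to the middle and pushed the tile home.

**Last checks:**
- **Seam:** In the side view the joint looks like the glued seam over most of its length. It measured darker at two of seven points (y = -45 and y = +30 mm), though its darkest pixels there still match the set seam.
- **Tile edge:** In the wrist view it is within 1 pixel of where a flush tile should be.
- **Push:** It held steady at 10–11 N for 0.65 s, with about 10 N downwards on the floor.
- **Block:** It is on the floor where predicted and about 0.6° off upright. The fingertips are roughly 9 mm above the rails, clear of the tile.

**Disagreements and limits:**
- **Fingertip position:** Contact showed the real fingertips about 37 mm behind the reported tool point, contrary to the text. I corrected all heights for this.
- **Push on the tile:** Friction under the block is unknown, so the push on the tile itself may differ from the wrist reading by a few newtons.
- **Pump stroke:** I judged the full stroke from the force and about 5 mm of travel, without measuring the pump joint. My pixel comparison of the cap before and after was no use, because the arm was in the picture.

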